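# Hang the hooked scoop on the planter's tool rail

### The arm

A 7-joint arm with a two-finger parallel gripper is mounted at the origin on the work surface. World frame = base frame: x ahead of the robot, y to its left, z up, the work surface at z = 0. Lengths are in m, angles in rad, forces in N, time in s.
With the tool pointing down it reaches from about 0.425 to 0.925 m from the base axis. Payload 6.8 kg.
Tool frame: the origin (TCP) lies midway between the tips of the shut fingers; the grasp point (between the pads) lies 19 mm behind it; z points along the fingers, y is the line along which they close (so a half turn about z gives the same grasp; the last joint's range is limited). The gripper opens to 85 mm and grips with 20 to 120 N. Pads are 22 mm wide; open, the fingers measure 114 mm over their backs; the gripper's body (76 mm by 85 mm) begins 54 mm behind the grasp point. The pads swing forward as they close: fully open they stand 13 mm farther back than shut.
Start: joints at [-1.374, 0.477, 0.022, 1.555, -0.011, 1.109, -0.083], TCP at [0.203, 0.644, 0.231] pointing down, gripper open.
Joint ranges: [-2.96, 2.96], [-0.34, 2.1], [-1.41, 1.46], [0.24, 2.44], [-1.37, 4.51], [0.17, 1.92], [-2.96, 2.96]. Speed limits (rad/s): [2.39, 2.39, 3.14, 3.14, 3.14, 3.14, 3.14].

### API

Orientations are given as a unit quaternion [w, x, y, z].
In Python, from station import * gives the robot as it stands. The module is installed in compiled form; this text tells all that it offers.
- The arm moves only by the shell command python3 -m jog 'ROWS' [OPENING] [FORCE]. ROWS is JSON, a list of rows, each an object of numbers: "x", "y", "z": the shift along the tool's x, y, z in m; "ax", "ay", "az": the turn, a rotation vector about the tool's x, y, z in rad. In form: [{"x": .., "y": .., "z": .., "ax": .., "ay": .., "az": ..}, ...]. A call has 1 to 12 rows; each row is the pose to reach, as a shift and turn from the pose commanded when the call began, along the tool's axes at that moment; what a row does not reach only later rows make up. A row lasts 1/10 s, in which the tool goes at most 50 mm and 8.59 degrees, less where a joint would pass 70% of its speed; a pose out of reach is approached as far as the arm can. A call with a gripper value outside its range is refused whole. OPENING is the opening, from 0 (shut) to 1 (fully open), set as the call begins (- or left out, the last holds). The fingers move at their own pace and stop on an object; FORCE is the grip in N (left out, the last holds). Time passes only in rows, so rows that repeat a pose let the fingers close. It gives the time, the measured TCP pose, the force, the opening and the grip force at its end, in the units of the state.
- get_obs(): the state, without advancing time (a new reading comes with each control period).
- read_camera(name): name is "scene" or "top"; returns the picture (384x512x3 uint8, red, green, blue); there is no depth.
- camera_params(name): a dict with "K" (3x3 intrinsics, pixels), "origin" and "attitude" of the camera in the world. Camera axes: x right, y up, looking along -z (the intrinsics and any distortion apply to the point x, -y, -z); pixel columns grow to the right and rows downward; lengths in m; the calibration is good to about 2 mm. A picture is of the moment at which its call begins. camera_params takes no time and is no camera call.
- hand_in(): hands the job in; it is judged then, once.
The state is a dict: "t": time; "q": joint angles; "joint_vel": joint speeds; "joint_torque": joint torques, N m; "eef_pos": TCP position; "tool_rot": TCP orientation; "contact_force": force on the tool from outside, world axes, zero at the start; "torque": the same for the moment, N m; "gripper_width": opening from 0.0 (shut) to 1.0 (fully open); "grasp_force": force on a finger pad.
Only numpy, scipy, OpenCV 4.12 (cv2) and the standard library are available. Lean on these libraries where they do the work, as an engineer would, in place of code of your own. Each camera call takes 0.05 s, during which the arm holds its last target. There are 200 camera calls.

### The job

Hang the tall stainless scoop, the one with a hook on its upright handle, by that hook near the middle of the steel rail on the side of the white planter. Its cup sits off to one side of the hook, so ease it onto the rail and let go gently, without dropping it, and leave it hanging still. Leave the frog, the low measuring cup and the watering can where they are.

Things in the scene. Friction and masses are not known exactly. Their poses are not given: they have to be found in the camera images.
- scoop_grip (a point): Centre of the black grip, 14 (x) by 20 (y) by 60 mm high, on top of the tall stainless scoop (about 250 g); 250 mm above its foot. The scoop stands on its steel cup, 72 mm across, 45 mm high, whose axis lies 38.5 mm off along -x. A flat handle 5 (x) by 16 mm (y) rises from cup to grip under this point. z: up the handle; x: from the cup's side to the hook's side. Most of the weight is in the cup.
- scoop_hook (a point): Middle of the underside of the hook's crown, where the rail should lie: 16.5 mm along x and 60 mm below scoop_grip, same axes. A flat strip 18 mm wide, 4 mm thick runs level from the handle along +x, then down as a slightly splayed lip 26 mm deep; gap 30 mm, open below. Once hung and free, the cup swings in under the rail: the handle leans about 15 to 20 degrees, top away from the planter.
- rail_mid (a point): Middle, on the axis, of the level tool rail: a round steel bar 12 mm thick, 170 mm long, 235 mm above the floor, held at both ends by arms from the planter. x: along the bar; y: level, from the bar to the planter's axis, 180 mm away. The pot is 180 mm across at its rim, which is 5 mm higher than the bar's axis; it is fixed, brake on. The space between bar and pot is free.
- frog: Bystander: terracotta frog, about 75 mm long, 75 mm wide and 73 mm high, on the deck; origin at the middle of its underside, face to its -x.
- cup: Bystander: low stainless measuring cup, 72 mm across and 45 mm high, with a short level handle along its +x (to 105 mm from the origin) and no hook; origin at the middle of its underside.
- watering_can: Bystander: small black plastic watering can, body 104 mm across, 140 mm high over the handle, spout along its +x to 130 mm from the origin; origin at the middle of its underside.

How it is judged:
At the end, for the whole second after the job is handed in: The scoop hangs by its hook on the rail, the hook within 45 mm of the rail's middle along it, the crown of the hook on the bar (within 22 mm across, -6 to 22 mm above its axis), handle leaning less than 40 degrees, released and still (under 0.03 m/s and 0.2 rad/s) (x of scoop_hook in the frame of rail_mid between -0.045 and 0.045 m and y of scoop_hook in the frame of rail_mid between -0.022 and 0.022 m and z of scoop_hook in the frame of rail_mid between -0.006 and 0.022 m and angle between scoop_grip's own z axis and vertical below 0.7 rad and linear speed of scoop below 0.03 m/s and angular speed of scoop below 0.2 rad/s and contact force between the fingers and scoop below 0.1 N); the robot touches nothing.
It fails at once if the terracotta frog is moved by more than 20 mm (distance of frog from where it was at the start of the episode above 0.02 m).
It fails at once if the low measuring cup is moved by more than 20 mm (distance of cup from where it was at the start of the episode above 0.02 m).
It fails at once if the watering can is moved by more than 20 mm (distance of watering_can from where it was at the start of the episode above 0.02 m).
It fails at once if the scoop is dropped or knocked over: faster than 0.6 m/s while the fingers do not hold it (linear speed of scoop above 0.6 m/s and contact force between the fingers and scoop below 0.2 N).
It also fails if it takes over 51 s, if anything falls off the work surface, if the arm or the gripper's body presses on something with over 40 N, if the wrist force passes 120 N, or if a joint passes its speed limit or range.

## Working session

There is one attempt and no reset: what is moved stays moved. The work goes in short steps, Python scripts to look and compute and a shell command to move; the robot and the scene stay as the last step left them, time stands still between calls to the robot, and variables do not carry over. Pictures are saved under pics/ and viewed, at most 12 in all, crops included, and the job is handed in when it is done.

```bash
mkdir -p pics
python3 - <<'E'
from station import *
import cv2
for n in("scene","top"):
    p=camera_params(n);print(n,p)
    cv2.imwrite(f"pics/{n}0.png",cv2.cvtColor(read_camera(n),cv2.COLOR_RGB2BGR))
o=get_obs();print(o)
E
```

```text
scene {'K': array([[437.97094807,   0.        , 267.79131213],
       [  0.        , 437.97094807, 186.37795006],
       [  0.        ,   0.        ,   1.        ]]), 'origin': array([ 1.13636963, -0.35682299,  0.98308618]), 'attitude': array([0.81176487, 0.2732544 , 0.16201613, 0.49002102])}
top {'K': array([[441.72048318,   0.        , 257.87996542],
       [  0.        , 441.72048318, 192.25912136],
       [  0.        ,   0.        ,   1.        ]]), 'origin': array([ 0.55062281, -0.05919704,  1.13244944]), 'attitude': array([-0.70048086, -0.0139924 ,  0.03517206,  0.71266662])}
{'t': 0.1, 'q': array([-1.37411064,  0.47770552,  0.02231926,  1.55634861, -0.0114875 ,
        1.10930728, -0.08309508]), 'joint_vel': array([-0.00178979, -0.00242135,  0.00077362, -0.0037735 ,  0.00164864,
       -0.00095304, -0.0010766 ]), 'joint_torque': array([ 4.03307757e-03, -5.97764146e+01,  1.61356363e+00, -2.81958318e+01,
        1.28336385e-02,  5.00657581e-03,  7.72489784e-06]), 'eef_pos': array([0.20239951, 0.64337952, 0.23043216]), 'tool_rot': array([-6.52151262e-05,  1.51778249e-01,  9.88414230e-01, -8.17832878e-04]), 'contact_force': array([ 0.22931972,  1.18831614, -0.80156656]), 'torque': array([0.00460608, 0.00437061, 0.00516439]), 'grasp_force': 0.0, 'gripper_width': 0.9960694711782111}
```

View pics/scene0.png

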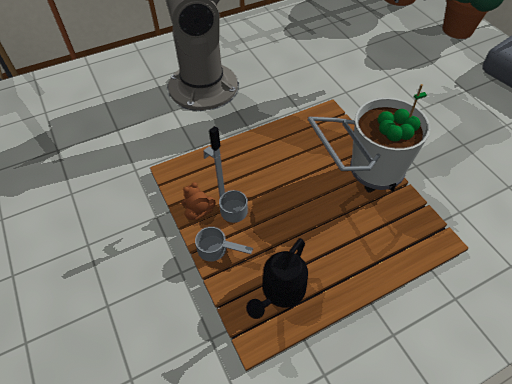

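View pics/top0.png

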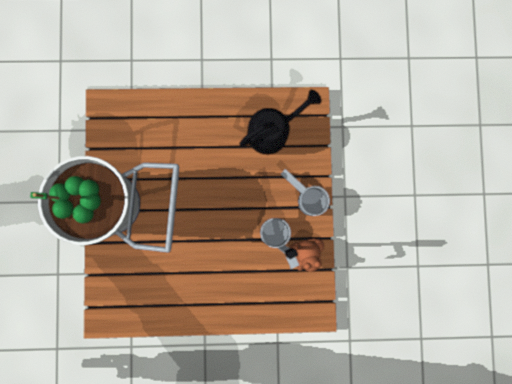

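The scene view shows the black grip at (214,138), the hook on its left at about (208,153), and the bar running from (313,120) to (345,167). In the top view the grip is at (291,254), the scoop's cup at (276,233), the bar runs from (177,167) to (168,248), and the frog is just beyond the hook.

```bash
cat > h.py <<'E'
import numpy as np, cv2
from scipy.spatial.transform import Rotation as R
from station import *
P={n:camera_params(n) for n in("scene","top")}
def rot(q): return R.from_quat(q,scalar_first=True)
def ray(n,u,v):
    p=P[n];d=np.linalg.inv(p["K"])@[u,v,1];return p["origin"],rot(p["attitude"]).apply([d[0],-d[1],-d[2]])
def plane(n,u,v,z):
    o,d=ray(n,u,v);return o+d*(z-o[2])/d[2]
def tri(a,b):
    (o,d),(p,e)=ray("scene",*a),ray("top",*b)
    s=np.linalg.lstsq(np.c_[d,-e],p-o,rcond=None)[0];x,y=o+d*s[0],p+e*s[1];return (x+y)/2,np.linalg.norm(x-y)
def proj(n,X):
    p=P[n];c=rot(p["attitude"]).inv().apply(np.array(X)-p["origin"]);h=p["K"]@[c[0],-c[1],-c[2]];return h[:2]/h[2]
E
python3 - <<'E'
from h import *
ims={n:read_camera(n) for n in P}
def blob(n,c,r,thr=45):
    u,v=c;im=ims[n][v-r:v+r,u-r:u+r].max(2)<thr
    k,l,s,ce=cv2.connectedComponentsWithStats(im.astype(np.uint8));i=1+np.argmax(s[1:,4]);print(n,s[i]+[u-r,v-r,0,0,0]);return ce[i]+[u-r,v-r]
a=blob("scene",(214,138),16);b=blob("top",(291,254),12);print(a,b,tri(a,b))
print("rim top", plane("top",276,233,.045),plane("scene",234,200,.045))
for a,b in(((313,120),(168,248)),((345,167),(177,167)),((345,167),(168,248)),((313,120),(177,167))): print(tri(a,b))
for c in((177,167),(168,248)): print("rail235",plane("top",*c,.235))
for c in((313,120),(345,167)): print("rail235s",plane("scene",*c,.235))
print("pot",plane("top",84,200,.24))
print("frog",plane("top",308,256,.04), "can",plane("top",268,131,.1))
big=[cv2.resize(ims["scene"][110:230,180:360],None,fx=4,fy=4,interpolation=2)]
cv2.imwrite("pics/c1.png",big[0][:,:,::-1])
cv2.imwrite("pics/c2.png",cv2.resize(ims["top"][150:290,150:340],None,fx=4,fy=4,interpolation=2)[:,:,::-1])
E
```

```text
scene [209 126  11  25 194]
top [286 248  11  10  74]
[214.43298969 138.01030928] [290.72972973 252.43243243] (array([ 0.49275778, -0.14643418,  0.27553552]), np.float64(0.0007346170755314127))
rim top [ 0.52509957 -0.13517581  0.045     ] [ 0.51091788 -0.12137992  0.045     ]
(array([0.50536765, 0.10057921, 0.22922096]), np.float64(0.008318090467826635))
(array([0.6695792 , 0.08124396, 0.23629518]), np.float64(0.010135746198929704))
(array([0.51966901, 0.16856834, 0.03077119]), np.float64(0.0913057218276369))
(array([0.63839721, 0.0347292 , 0.37960982]), np.float64(0.044432327388262624))
rail235 [0.66710414 0.0770031  0.235     ]
rail235 [0.50367753 0.09589228 0.235     ]
rail235s [0.51178101 0.10095779 0.235     ]
rail235s [0.67068072 0.086881   0.235     ]
pot [0.60269711 0.26172873 0.24      ]
frog [ 0.46706273 -0.2132832   0.04      ] can [ 0.76733381 -0.1174425   0.1       ]
```

View pics/c1.png

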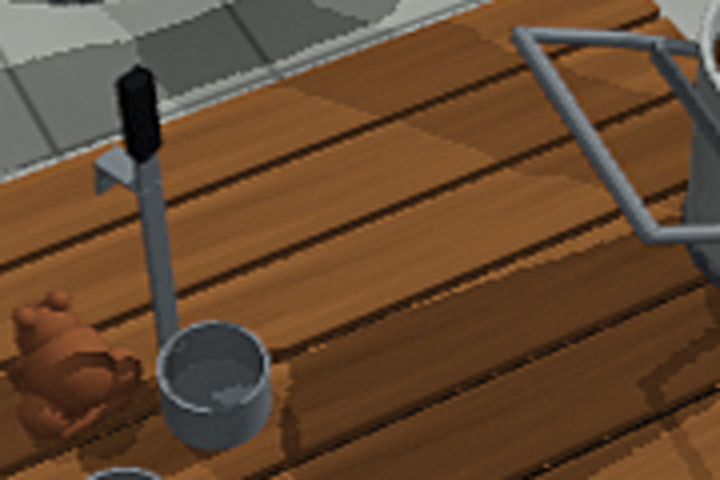

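View pics/c2.png

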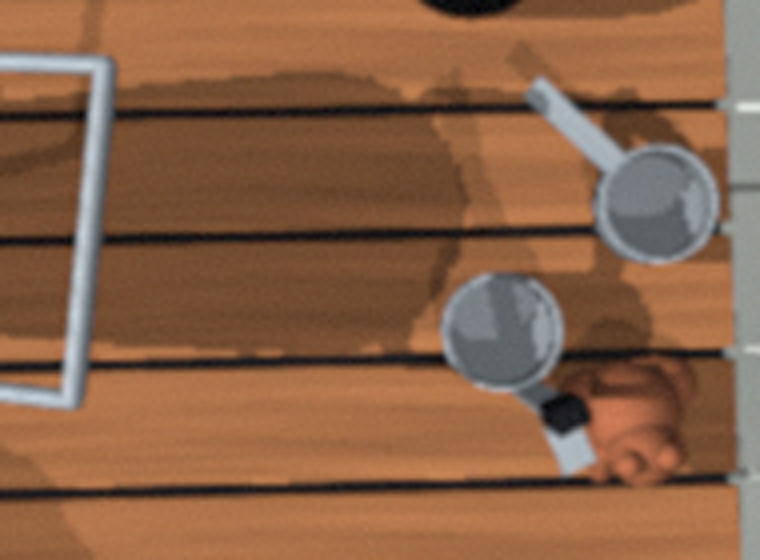

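The crops show the cup rim centred at scene (233.5,201.5) and top (275.8,232.5). The hook strip points away from the cup, ending at top (294,265). The bar's end corners are at top (176,166) and (168,249).

Run:
```python
from h import *
c,e=tri((233.5,201.5),(275.75,232.5));print("rim",c,e)
t,e=tri((180+137/4,110+72/4),(150+566/4,150+413/4));print("griptop",t,e)
g=np.array([t[0],t[1]]);
k,e=tri((180+118/4,110+170/4),(150+572/4,150+448/4));print("hook",k,e)
d=g-c[:2];print("yaw",np.degrees(np.arctan2(d[1],d[0])),np.linalg.norm(d),"cup->hook",k[:2]-c[:2],np.degrees(np.arctan2(*(k[:2]-c[:2])[::-1])))
A,ea=tri((180+520/4,110+36/4),(150+74/4,150+400/4));B,eb=tri((180+652/4,110+234/4),(150+103/4,150+64/4));print(A,ea,B,eb,(A+B)/2,np.linalg.norm(A-B),np.degrees(np.arctan2(*(B-A)[1::-1])))
o=get_obs();print(rot(o["tool_rot"]).as_matrix())
```

```text
rim [ 0.52764166 -0.13143344  0.06598656] 0.0037785847489457502
griptop [ 0.49344278 -0.14439967  0.30638525] 0.0013591526977068818
hook [ 0.46888625 -0.15651357  0.20885392] 0.0029391603875127703
yaw -159.23617999686715 0.03657439681363575 cup->hook [-0.05875541 -0.02508014] -156.88446415746816
[0.50031512 0.09758811 0.22976512] 0.003996260525290226 [0.6701406  0.08096668 0.23234536] 0.0023452345605589563 [0.58522786 0.0892774  0.23105524] 0.17065644694940402 -5.589940421818615
[[-9.53902955e-01  3.00115134e-01 -2.40389932e-04]
 [ 3.00115218e-01  9.53902381e-01 -1.05040442e-03]
 [-8.59337358e-05 -1.07412856e-03 -9.99999419e-01]]
```

```bash
cat >> h.py <<'E'
def delta(pos,tyaw,tilt=0):
    """target: TCP pos, tool y yaw (deg), tool down, then tilted about tool y (deg)"""
    o=get_obs();r=rot(o["tool_rot"])
    y=np.radians(tyaw);Y=np.array([np.cos(y),np.sin(y),0]);Z=np.array([0,0,-1.]);X=np.cross(Y,Z)
    T=R.from_matrix(np.c_[X,Y,Z])*R.from_rotvec([0,np.radians(tilt),0])
    print(pos,"->",np.round(r.inv().apply(np.array(pos)-o["eef_pos"]),4),np.round((r.inv()*T).as_rotvec(),3))
E
python3 - <<'E'
from h import *
delta([.203,.644,.36],72.5);delta([.40,.25,.37],95);delta([.493,-.145,.36],112)
E
```

```text
[0.203, 0.644, 0.36] -> [-0.0004  0.0004 -0.1293] [-0.001  0.     0.001]
[0.4, 0.25, 0.37] -> [-0.3065 -0.3163 -0.1389] [-0.001 -0.    -0.392]
[0.493, -0.145, 0.36] -> [-0.5138 -0.6652 -0.1285] [-0.001 -0.    -0.689]
```

```bash
python3 -m jog '[{"z":-0.045},{"z":-0.09},{"z":-0.13},{"x":-0.03,"y":-0.03,"z":-0.13,"az":-0.04},{"x":-0.06,"y":-0.06,"z":-0.13,"az":-0.08},{"x":-0.09,"y":-0.095,"z":-0.135,"az":-0.12},{"x":-0.12,"y":-0.125,"z":-0.135,"az":-0.16},{"x":-0.15,"y":-0.155,"z":-0.135,"az":-0.2},{"x":-0.18,"y":-0.185,"z":-0.135,"az":-0.24},{"x":-0.21,"y":-0.215,"z":-0.135,"az":-0.28},{"x":-0.24,"y":-0.25,"z":-0.135,"az":-0.32},{"x":-0.27,"y":-0.28,"z":-0.135,"az":-0.36}]' 1
python3 - <<'E'
from h import *
delta([.40,.25,.37],95);delta([.493,-.145,.36],112)
E
```

```text
[0.4, 0.25, 0.37] -> [-0.3065 -0.3163 -0.1389] [-0.001 -0.    -0.392]
[0.493, -0.145, 0.36] -> [-0.5138 -0.6652 -0.1285] [-0.001 -0.    -0.689]validation failed for argument at $[0]...
```

```bash
python3 -m jog '[{"x":0,"y":0,"z":-0.045,"ax":0,"ay":0,"az":0},{"x":0,"y":0,"z":-0.09,"ax":0,"ay":0,"az":0},{"x":0,"y":0,"z":-0.13,"ax":0,"ay":0,"az":0},{"x":-0.03,"y":-0.03,"z":-0.13,"ax":0,"ay":0,"az":-0.04},{"x":-0.06,"y":-0.06,"z":-0.13,"ax":0,"ay":0,"az":-0.08},{"x":-0.09,"y":-0.095,"z":-0.135,"ax":0,"ay":0,"az":-0.12},{"x":-0.12,"y":-0.125,"z":-0.135,"ax":0,"ay":0,"az":-0.16},{"x":-0.15,"y":-0.155,"z":-0.135,"ax":0,"ay":0,"az":-0.2},{"x":-0.18,"y":-0.185,"z":-0.135,"ax":0,"ay":0,"az":-0.24},{"x":-0.21,"y":-0.215,"z":-0.135,"ax":0,"ay":0,"az":-0.28},{"x":-0.24,"y":-0.25,"z":-0.135,"ax":0,"ay":0,"az":-0.32},{"x":-0.27,"y":-0.28,"z":-0.135,"ax":0,"ay":0,"az":-0.36}]' 1
python3 - <<'E'
from h import *
delta([.40,.25,.37],95);delta([.493,-.145,.36],112)
print(get_obs()["q"])
E
```

```text
t: 1.4
eef_pos: [0.3765, 0.2935, 0.3663]
tool_rot: [-0.0, -0.028, 1.0, 0.0]
contact_force: [0.6, 0.1, -0.3]
gripper_width: 1.0
grasp_force: 0.0
[0.4, 0.25, 0.37] -> [-0.021  -0.0448 -0.0037] [ 0.    -0.    -0.031]
[0.493, -0.145, 0.36] -> [-0.0916 -0.4444  0.0062] [ 0.    -0.    -0.328]
[-0.96763132  0.02903703  0.180349    1.83305562 -0.0055959   1.27998121
  0.84150166]
```

```bash
python3 -m jog '[{"x":-0.015,"y":-0.04,"z":0,"ax":0,"ay":0,"az":-0.03},{"x":-0.025,"y":-0.08,"z":0,"ax":0,"ay":0,"az":-0.06},{"x":-0.035,"y":-0.12,"z":0,"ax":0,"ay":0,"az":-0.09},{"x":-0.045,"y":-0.16,"z":0,"ax":0,"ay":0,"az":-0.12},{"x":-0.05,"y":-0.2,"z":0,"ax":0,"ay":0,"az":-0.15},{"x":-0.055,"y":-0.24,"z":0,"ax":0,"ay":0,"az":-0.18},{"x":-0.062,"y":-0.28,"z":0,"ax":0,"ay":0,"az":-0.21},{"x":-0.07,"y":-0.32,"z":0,"ax":0,"ay":0,"az":-0.24},{"x":-0.078,"y":-0.36,"z":0,"ax":0,"ay":0,"az":-0.27},{"x":-0.085,"y":-0.4,"z":0,"ax":0,"ay":0,"az":-0.3},{"x":-0.09,"y":-0.43,"z":0,"ax":0,"ay":0,"az":-0.32},{"x":-0.0916,"y":-0.4444,"z":0,"ax":0,"ay":0,"az":-0.328}]'
python3 -m jog '[{"x":0,"y":0,"z":0,"ax":0,"ay":0,"az":0},{"x":0,"y":0,"z":0,"ax":0,"ay":0,"az":0}]'
python3 - <<'E'
from h import *
delta([.493,-.145,.36],112);delta([.493,-.145,.256],112)
print(get_obs()["q"])
a,b=read_camera("scene")[60:210,140:300],read_camera("top")[190:310,220:380]
for n,i in(("a",a),("b",b)): i=cv2.resize(i,(400,int(400*i.shape[0]/i.shape[1])));globals()[n]=cv2.copyMakeBorder(i,0,380-len(i),0,0,0)
cv2.imwrite("pics/c3.png",np.hstack([a,b])[:,:,::-1])
E
```

```text
t: 2.6
eef_pos: [0.4918, -0.1462, 0.3664]
tool_rot: [0.0, -0.189, 0.982, -0.001]
contact_force: [-0.0, -0.2, 0.1]
gripper_width: 0.999
grasp_force: 0.0
t: 2.8
eef_pos: [0.4919, -0.1422, 0.3661]
tool_rot: [-0.0, -0.19, 0.982, 0.0]
contact_force: [0.2, 1.2, -0.2]
gripper_width: 1.001
grasp_force: 0.0
[0.493, -0.145, 0.36] -> [ 0.     -0.003   0.0061] [ 0.001 -0.    -0.001]
[0.493, -0.145, 0.256] -> [-0.     -0.0031  0.1101] [ 0.001 -0.    -0.001]
[-0.47036483  0.09406853  0.69390187  1.78929225 -0.06307554  1.28105306
  2.19317185]
```

View pics/c3.png

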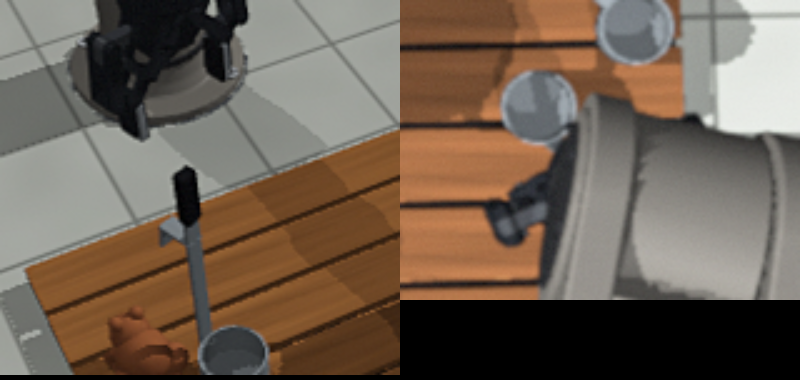

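The scene crop shows the open fingers straddling the grip from above, and the scoop is still standing clear below them. Next I descend and close.

```bash
python3 -m jog '[{"x":0,"y":-0.003,"z":0.012,"ax":0,"ay":0,"az":0},{"x":0,"y":-0.003,"z":0.024,"ax":0,"ay":0,"az":0},{"x":0,"y":-0.003,"z":0.036,"ax":0,"ay":0,"az":0},{"x":0,"y":-0.003,"z":0.048,"ax":0,"ay":0,"az":0},{"x":0,"y":-0.003,"z":0.06,"ax":0,"ay":0,"az":0},{"x":0,"y":-0.003,"z":0.07,"ax":0,"ay":0,"az":0},{"x":0,"y":-0.003,"z":0.08,"ax":0,"ay":0,"az":0},{"x":0,"y":-0.003,"z":0.09,"ax":0,"ay":0,"az":0},{"x":0,"y":-0.003,"z":0.1,"ax":0,"ay":0,"az":0},{"x":0,"y":-0.003,"z":0.108,"ax":0,"ay":0,"az":0},{"x":0,"y":-0.003,"z":0.11,"ax":0,"ay":0,"az":0},{"x":0,"y":-0.003,"z":0.11,"ax":0,"ay":0,"az":0}]'
python3 - <<'E'
from h import *
a=read_camera("scene")[90:240,160:320]
cv2.imwrite("pics/c4.png",cv2.resize(a,(640,600))[:,:,::-1])
print(get_obs()["eef_pos"])
E
```

```text
t: 4.1
eef_pos: [0.4931, -0.1457, 0.256]
tool_rot: [-0.0, -0.19, 0.982, 0.0]
contact_force: [0.5, 0.5, 0.4]
gripper_width: 1.001
grasp_force: 0.0
[ 0.49333365 -0.14577448  0.25642165]
```

View pics/c4.png

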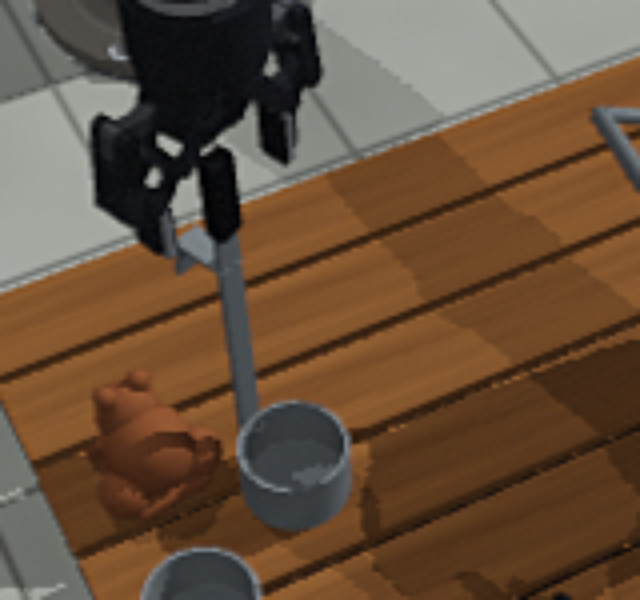

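The grip is midway between the fingers, with the hook just below the pads. Now I close and lift a little.

```bash
python3 -m jog '[{"x":0,"y":0,"z":0,"ax":0,"ay":0,"az":0},{"x":0,"y":0,"z":0,"ax":0,"ay":0,"az":0},{"x":0,"y":0,"z":0,"ax":0,"ay":0,"az":0},{"x":0,"y":0,"z":0,"ax":0,"ay":0,"az":0},{"x":0,"y":0,"z":0,"ax":0,"ay":0,"az":0},{"x":0,"y":0,"z":0,"ax":0,"ay":0,"az":0},{"x":0,"y":0,"z":0,"ax":0,"ay":0,"az":0},{"x":0,"y":0,"z":0,"ax":0,"ay":0,"az":0},{"x":0,"y":0,"z":0,"ax":0,"ay":0,"az":0},{"x":0,"y":0,"z":0,"ax":0,"ay":0,"az":0}]' 0 80
python3 -m jog '[{"x":0,"y":0,"z":-0.008,"ax":0,"ay":0,"az":0},{"x":0,"y":0,"z":-0.018,"ax":0,"ay":0,"az":0},{"x":0,"y":0,"z":-0.028,"ax":0,"ay":0,"az":0},{"x":0,"y":0,"z":-0.038,"ax":0,"ay":0,"az":0},{"x":0,"y":0,"z":-0.048,"ax":0,"ay":0,"az":0},{"x":0,"y":0,"z":-0.06,"ax":0,"ay":0,"az":0},{"x":0,"y":0,"z":-0.072,"ax":0,"ay":0,"az":0},{"x":0,"y":0,"z":-0.084,"ax":0,"ay":0,"az":0},{"x":0,"y":0,"z":-0.096,"ax":0,"ay":0,"az":0},{"x":0,"y":0,"z":-0.106,"ax":0,"ay":0,"az":0},{"x":0,"y":0,"z":-0.112,"ax":0,"ay":0,"az":0},{"x":0,"y":0,"z":-0.115,"ax":0,"ay":0,"az":0}]'
python3 - <<'E'
from h import *
delta([.54,-.06,.371],53);delta([.583,.045,.371],-5.6);print(get_obs()["q"])
E
```

```text
t: 5.15
eef_pos: [0.4933, -0.1459, 0.2566]
tool_rot: [0.0, -0.19, 0.982, -0.0]
contact_force: [-1.8, -1.8, 4.4]
gripper_width: 0.223
grasp_force: 78.9
t: 6.35
eef_pos: [0.4934, -0.1457, 0.372]
tool_rot: [0.0, -0.19, 0.982, -0.0]
contact_force: [0.6, -0.0, -2.8]
gripper_width: 0.223
grasp_force: 78.3
[0.54, -0.06, 0.371] -> [-0.0753  0.0621  0.001 ] [0.000e+00 1.000e-03 1.029e+00]
[0.583, 0.045, 0.371] -> [-0.1545  0.1434  0.001 ] [1.000e-03 1.000e-03 2.052e+00]
[-0.46859879  0.09487912  0.69982973  1.77602676 -0.06376648  1.29274672
  2.20050965]
```

```bash
python3 -m jog '[{"x":-0.003,"y":0.002,"z":0,"ax":0,"ay":0,"az":0.04},{"x":-0.01,"y":0.007,"z":0,"ax":0,"ay":0,"az":0.12},{"x":-0.018,"y":0.014,"z":0,"ax":0,"ay":0,"az":0.22},{"x":-0.026,"y":0.02,"z":0,"ax":0,"ay":0,"az":0.33},{"x":-0.034,"y":0.027,"z":0,"ax":0,"ay":0,"az":0.44},{"x":-0.042,"y":0.034,"z":0,"ax":0,"ay":0,"az":0.55},{"x":-0.05,"y":0.041,"z":0,"ax":0,"ay":0,"az":0.66},{"x":-0.058,"y":0.048,"z":0,"ax":0,"ay":0,"az":0.77},{"x":-0.065,"y":0.054,"z":0,"ax":0,"ay":0,"az":0.87},{"x":-0.07,"y":0.058,"z":0,"ax":0,"ay":0,"az":0.95},{"x":-0.074,"y":0.061,"z":0,"ax":0,"ay":0,"az":1.0},{"x":-0.0753,"y":0.0621,"z":0,"ax":0,"ay":0,"az":1.03}]'
python3 - <<'E'
from h import *
delta([.583,.035,.371],-5.6);print(get_obs()["q"])
E
```

```text
t: 7.55
eef_pos: [0.5398, -0.059, 0.3707]
tool_rot: [-0.001, 0.318, 0.948, -0.0]
contact_force: [0.9, 0.0, -3.0]
gripper_width: 0.225
grasp_force: 78.2
[0.583, 0.035, 0.371] -> [ 0.0223  0.101  -0.0003] [-1.000e-03 -0.000e+00  1.021e+00]
[-0.64456743  0.17057119  0.74830331  1.71895681 -0.12004929  1.30008236
  1.05199006]
```

```bash
python3 -m jog '[{"x":0.001,"y":0.003,"z":0,"ax":0,"ay":0,"az":0.04},{"x":0.003,"y":0.011,"z":0,"ax":0,"ay":0,"az":0.12},{"x":0.005,"y":0.021,"z":0,"ax":0,"ay":0,"az":0.22},{"x":0.007,"y":0.032,"z":0,"ax":0,"ay":0,"az":0.33},{"x":0.01,"y":0.043,"z":0,"ax":0,"ay":0,"az":0.44},{"x":0.012,"y":0.054,"z":0,"ax":0,"ay":0,"az":0.55},{"x":0.015,"y":0.065,"z":0,"ax":0,"ay":0,"az":0.66},{"x":0.017,"y":0.076,"z":0,"ax":0,"ay":0,"az":0.77},{"x":0.019,"y":0.086,"z":0,"ax":0,"ay":0,"az":0.87},{"x":0.021,"y":0.094,"z":0,"ax":0,"ay":0,"az":0.95},{"x":0.022,"y":0.099,"z":0,"ax":0,"ay":0,"az":1.0},{"x":0.0223,"y":0.101,"z":0,"ax":0,"ay":0,"az":1.021}]'
python3 -m jog '[{"x":0,"y":0,"z":0,"ax":0,"ay":0,"az":0},{"x":0,"y":0,"z":0,"ax":0,"ay":0,"az":0},{"x":0,"y":0,"z":0,"ax":0,"ay":0,"az":0}]'
python3 - <<'E'
from h import *
delta([.5836,.0729,.371],-5.6);print(get_obs()["q"])
cv2.imwrite("pics/s5.png",np.vstack([cv2.resize(read_camera("scene")[40:200,200:400],(500,400)),])[:,:,::-1])
E
```

```text
t: 8.75
eef_pos: [0.5829, 0.0352, 0.3707]
tool_rot: [-0.0, 0.741, 0.672, -0.0]
contact_force: [0.1, 0.5, -3.3]
gripper_width: 0.221
grasp_force: 78.2
t: 9.05
eef_pos: [0.5827, 0.0336, 0.3713]
tool_rot: [-0.0, 0.741, 0.672, -0.0]
contact_force: [0.4, -0.1, -2.4]
gripper_width: 0.222
grasp_force: 78.2
[0.5836, 0.0729, 0.371] -> [ 0.0392 -0.0029  0.0003] [-0.    -0.     0.001]
[-0.84226485  0.28959522  0.87373905  1.63358314 -0.22773827  1.32530184
 -0.03027568]
```

View pics/s5.png

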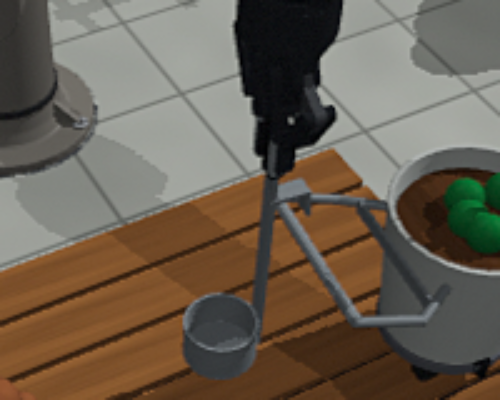

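The scoop is held upright with its hook facing the pot, just short of the bar; the cup rim is at about (287,166) in the full scene picture. I'll check that against the pose I expect.

Run:
```python
from h import *
p=get_obs()["eef_pos"]
x=np.array([.0976,.995,0])
g=np.array([p[0],p[1],p[2]+.019])
for n in("scene","top"):
  print(n,"rim",proj(n,g-.0385*x-[0,0,.205]),"hook corner mid top",proj(n,g+.033*x-[0,0,.056]),"lip bottom",proj(n,g+.037*x-[0,0,.084]))
a=read_camera("top")[150:270,140:260];cv2.imwrite("pics/t6.png",cv2.resize(a,(480,480),interpolation=2)[:,:,::-1])
```

```text
scene rim [287.76882221 167.74224846] hook corner mid top [321.4386362  113.36436482] lip bottom [321.76778402 122.34109423]
top rim [219.16269425 210.31793624] hook corner mid top [174.66487063 204.72604827] lip bottom [174.89906696 205.17850958]
```

View pics/t6.png

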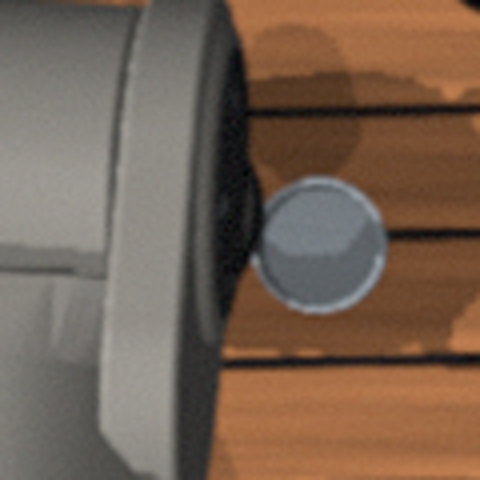

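The cup rim appears at top (220,211), against (219,210) predicted, so the scoop has not slipped. Now over the bar and down to just above contact.

```bash
python3 -m jog '[{"x":0.005,"y":0,"z":0,"ax":0,"ay":0,"az":0},{"x":0.013,"y":-0.001,"z":0,"ax":0,"ay":0,"az":0},{"x":0.022,"y":-0.002,"z":0,"ax":0,"ay":0,"az":0},{"x":0.031,"y":-0.003,"z":0,"ax":0,"ay":0,"az":0},{"x":0.037,"y":-0.003,"z":0,"ax":0,"ay":0,"az":0},{"x":0.039,"y":-0.003,"z":0.003,"ax":0,"ay":0,"az":0},{"x":0.039,"y":-0.003,"z":0.012,"ax":0,"ay":0,"az":0},{"x":0.039,"y":-0.003,"z":0.022,"ax":0,"ay":0,"az":0},{"x":0.039,"y":-0.003,"z":0.032,"ax":0,"ay":0,"az":0},{"x":0.039,"y":-0.003,"z":0.04,"ax":0,"ay":0,"az":0},{"x":0.039,"y":-0.003,"z":0.045,"ax":0,"ay":0,"az":0},{"x":0.039,"y":-0.003,"z":0.045,"ax":0,"ay":0,"az":0}]'
python3 -m jog '[{"x":0,"y":0,"z":0.006,"ax":0,"ay":0,"az":0},{"x":0,"y":0,"z":0.012,"ax":0,"ay":0,"az":0},{"x":0,"y":0,"z":0.018,"ax":0,"ay":0,"az":0},{"x":0,"y":0,"z":0.024,"ax":0,"ay":0,"az":0},{"x":0,"y":0,"z":0.03,"ax":0,"ay":0,"az":0},{"x":0,"y":0,"z":0.035,"ax":0,"ay":0,"az":0},{"x":0,"y":0,"z":0.039,"ax":0,"ay":0,"az":0},{"x":0,"y":0,"z":0.039,"ax":0,"ay":0,"az":0}]'
python3 - <<'E'
from h import *
delta([.5836,.0729,.282],-5.6)
c=cv2.resize(read_camera("scene")[70:190,250:370],(600,600),interpolation=2);cv2.imwrite("pics/s7.png",c[:,:,::-1])
E
```

```text
t: 10.35
eef_pos: [0.5832, 0.0731, 0.3254]
tool_rot: [-0.0, 0.741, 0.672, -0.001]
contact_force: [-1.3, -0.4, -3.1]
gripper_width: 0.221
grasp_force: 78.3
t: 11.15
eef_pos: [0.5833, 0.0733, 0.2866]
tool_rot: [-0.0, 0.741, 0.672, -0.0]
contact_force: [-0.5, -0.5, -2.8]
gripper_width: 0.222
grasp_force: 78.3
[0.5836, 0.0729, 0.282] -> [-0.0003  0.0003  0.0046] [-0.001  0.     0.001]
```

View pics/s7.png

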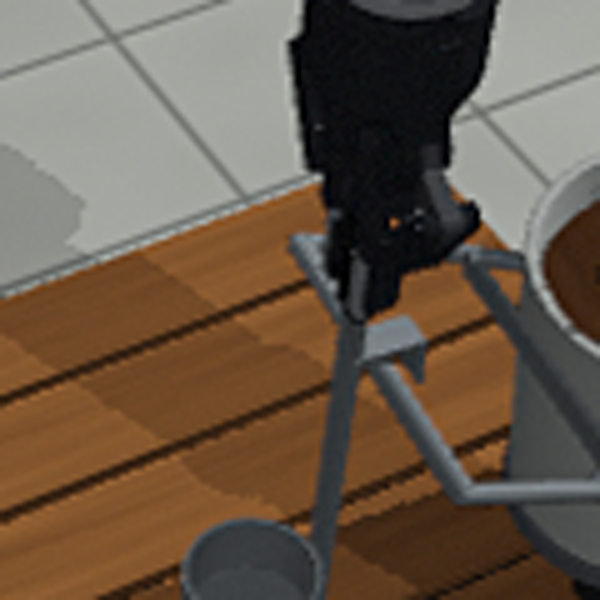

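The bar passes between handle and lip, under the crown. I'll tilt about the hook by 0.3 rad, then lower onto the bar.

```bash
python3 -m jog '[{"x":-0.0006,"y":0,"z":0.0003,"ax":0,"ay":0.015,"az":0},{"x":-0.0018,"y":0,"z":0.0008,"ax":0,"ay":0.045,"az":0},{"x":-0.0032,"y":0,"z":0.0015,"ax":0,"ay":0.08,"az":0},{"x":-0.0046,"y":0,"z":0.0022,"ax":0,"ay":0.115,"az":0},{"x":-0.006,"y":0,"z":0.003,"ax":0,"ay":0.15,"az":0},{"x":-0.0073,"y":0,"z":0.0038,"ax":0,"ay":0.185,"az":0},{"x":-0.0085,"y":0,"z":0.0047,"ax":0,"ay":0.22,"az":0},{"x":-0.0098,"y":0,"z":0.0056,"ax":0,"ay":0.255,"az":0},{"x":-0.0108,"y":0,"z":0.0063,"ax":0,"ay":0.285,"az":0},{"x":-0.0114,"y":0,"z":0.0067,"ax":0,"ay":0.3,"az":0},{"x":-0.0114,"y":0,"z":0.0067,"ax":0,"ay":0.3,"az":0},{"x":-0.0114,"y":0,"z":0.0067,"ax":0,"ay":0.3,"az":0}]'
python3 - <<'E'
from h import *
o=get_obs();r=rot(o["tool_rot"]);print("down 1mm in tool:",r.inv().apply([0,0,-.001]))
h=o["eef_pos"]+r.apply([.0165,0,.041]);print("hook",h,"force",o["contact_force"])
E
```

```text
t: 12.4
eef_pos: [0.5827, 0.0617, 0.2808]
tool_rot: [-0.1, 0.732, 0.664, 0.111]
contact_force: [-0.1, -0.2, -3.1]
gripper_width: 0.223
grasp_force: 78.3
down 1mm in tool: [-2.95374270e-04 -3.38982253e-07  9.55381560e-04]
hook [0.58539498 0.08941818 0.24645606] force [-0.12642107 -0.1832397  -3.12965417]
```

```bash
python3 -m jog '[{"x":-0.0003,"y":0,"z":0.001,"ax":0,"ay":0,"az":0},{"x":-0.0006,"y":0,"z":0.0019,"ax":0,"ay":0,"az":0},{"x":-0.0009,"y":0,"z":0.0029,"ax":0,"ay":0,"az":0},{"x":-0.0012,"y":0,"z":0.0038,"ax":0,"ay":0,"az":0},{"x":-0.0012,"y":0,"z":0.0038,"ax":0,"ay":0,"az":0},{"x":-0.0012,"y":0,"z":0.0038,"ax":0,"ay":0,"az":0}]'
python3 -m jog '[{"x":-0.00015,"y":0,"z":0.0005,"ax":0,"ay":0,"az":0},{"x":-0.0003,"y":0,"z":0.001,"ax":0,"ay":0,"az":0},{"x":-0.0003,"y":0,"z":0.001,"ax":0,"ay":0,"az":0},{"x":-0.0003,"y":0,"z":0.001,"ax":0,"ay":0,"az":0}]'
```

```text
t: 13.0
eef_pos: [0.5826, 0.0619, 0.2766]
tool_rot: [-0.1, 0.732, 0.664, 0.111]
contact_force: [-0.6, -0.1, -2.7]
gripper_width: 0.222
grasp_force: 78.6
t: 13.4
eef_pos: [0.5827, 0.0618, 0.2764]
tool_rot: [-0.101, 0.732, 0.664, 0.111]
contact_force: [-3.0, -1.3, 5.0]
gripper_width: 0.22
grasp_force: 79.4
```

On the bar. I'll ease the grip, then open.

```bash
python3 -m jog '[{"x":0,"y":0,"z":0,"ax":0,"ay":0,"az":0},{"x":0,"y":0,"z":0,"ax":0,"ay":0,"az":0},{"x":0,"y":0,"z":0,"ax":0,"ay":0,"az":0},{"x":0,"y":0,"z":0,"ax":0,"ay":0,"az":0},{"x":0,"y":0,"z":0,"ax":0,"ay":0,"az":0}]' 0 20
python3 -m jog '[{"x":0,"y":0,"z":0,"ax":0,"ay":0,"az":0},{"x":0,"y":0,"z":0,"ax":0,"ay":0,"az":0},{"x":0,"y":0,"z":0,"ax":0,"ay":0,"az":0},{"x":0,"y":0,"z":0,"ax":0,"ay":0,"az":0},{"x":0,"y":0,"z":0,"ax":0,"ay":0,"az":0},{"x":0,"y":0,"z":0,"ax":0,"ay":0,"az":0},{"x":0,"y":0,"z":0,"ax":0,"ay":0,"az":0},{"x":0,"y":0,"z":0,"ax":0,"ay":0,"az":0}]' 0.4
python3 -m jog '[{"x":0,"y":0,"z":0,"ax":0,"ay":0,"az":0},{"x":0,"y":0,"z":0,"ax":0,"ay":0,"az":0},{"x":0,"y":0,"z":0,"ax":0,"ay":0,"az":0},{"x":0,"y":0,"z":0,"ax":0,"ay":0,"az":0},{"x":0,"y":0,"z":0,"ax":0,"ay":0,"az":0},{"x":0,"y":0,"z":0,"ax":0,"ay":0,"az":0},{"x":0,"y":0,"z":0,"ax":0,"ay":0,"az":0}]' 0.8
python3 - <<'E'
from h import *
c=cv2.resize(read_camera("scene")[70:190,250:370],(600,600),interpolation=2);cv2.imwrite("pics/s8.png",c[:,:,::-1])
E
```

```text
t: 13.9
eef_pos: [0.5827, 0.0618, 0.2764]
tool_rot: [-0.101, 0.732, 0.664, 0.111]
contact_force: [-3.6, -1.4, 5.2]
gripper_width: 0.221
grasp_force: 79.4
t: 14.7
eef_pos: [0.5826, 0.0619, 0.2756]
tool_rot: [-0.1, 0.732, 0.664, 0.111]
contact_force: [0.2, -0.1, 0.2]
gripper_width: 0.4
grasp_force: 0.0
t: 15.4
eef_pos: [0.5826, 0.0619, 0.2756]
tool_rot: [-0.1, 0.732, 0.664, 0.111]
contact_force: [-0.1, 0.1, -0.4]
gripper_width: 0.801
grasp_force: 0.0
```

View pics/s8.png

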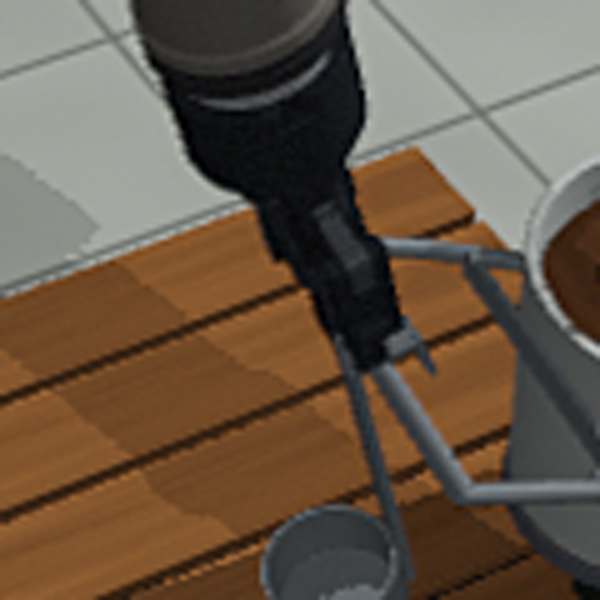

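The scoop hangs on the bar with the fingers open and no force reading. I retract along the tool axis and let it settle.

```bash
python3 -m jog '[{"x":0,"y":0,"z":-0.005,"ax":0,"ay":0,"az":0},{"x":0,"y":0,"z":-0.015,"ax":0,"ay":0,"az":0},{"x":0,"y":0,"z":-0.025,"ax":0,"ay":0,"az":0},{"x":0,"y":0,"z":-0.035,"ax":0,"ay":0,"az":0},{"x":0,"y":0,"z":-0.045,"ax":0,"ay":0,"az":0},{"x":0,"y":0,"z":-0.055,"ax":0,"ay":0,"az":0},{"x":0,"y":0,"z":-0.065,"ax":0,"ay":0,"az":0},{"x":0,"y":0,"z":-0.08,"ax":0,"ay":0,"az":0},{"x":0,"y":0,"z":-0.095,"ax":0,"ay":0,"az":0},{"x":0,"y":0,"z":-0.11,"ax":0,"ay":0,"az":0},{"x":0,"y":0,"z":-0.13,"ax":0,"ay":0,"az":0},{"x":0,"y":0,"z":-0.15,"ax":0,"ay":0,"az":0}]' 1
python3 -m jog '[{"x":0,"y":0,"z":0,"ax":0,"ay":0,"az":0},{"x":0,"y":0,"z":0,"ax":0,"ay":0,"az":0},{"x":0,"y":0,"z":0,"ax":0,"ay":0,"az":0},{"x":0,"y":0,"z":0,"ax":0,"ay":0,"az":0},{"x":0,"y":0,"z":0,"ax":0,"ay":0,"az":0},{"x":0,"y":0,"z":0,"ax":0,"ay":0,"az":0},{"x":0,"y":0,"z":0,"ax":0,"ay":0,"az":0},{"x":0,"y":0,"z":0,"ax":0,"ay":0,"az":0},{"x":0,"y":0,"z":0,"ax":0,"ay":0,"az":0},{"x":0,"y":0,"z":0,"ax":0,"ay":0,"az":0},{"x":0,"y":0,"z":0,"ax":0,"ay":0,"az":0},{"x":0,"y":0,"z":0,"ax":0,"ay":0,"az":0}]'
python3 - <<'E'
from h import *
a=read_camera("scene")[70:190,250:370]
for i in range(20): b=read_camera("scene")[70:190,250:370]
d=np.abs(cv2.GaussianBlur(a,(5,5),0).astype(int)-cv2.GaussianBlur(b,(5,5),0)).max(2);print("max diff over 1 s",d.max(),(d>25).sum())
cv2.imwrite("pics/s9.png",cv2.resize(b,(600,600),interpolation=2)[:,:,::-1])
E
```

```text
t: 16.65
eef_pos: [0.5781, 0.0172, 0.4204]
tool_rot: [-0.1, 0.732, 0.664, 0.111]
contact_force: [0.2, 0.2, 0.4]
gripper_width: 1.003
grasp_force: 0.0
t: 17.85
eef_pos: [0.5783, 0.0177, 0.4189]
tool_rot: [-0.1, 0.732, 0.664, 0.111]
contact_force: [0.3, 0.2, -0.1]
gripper_width: 0.997
grasp_force: 0.0
max diff over 1 s 6 0
```

View pics/s9.png

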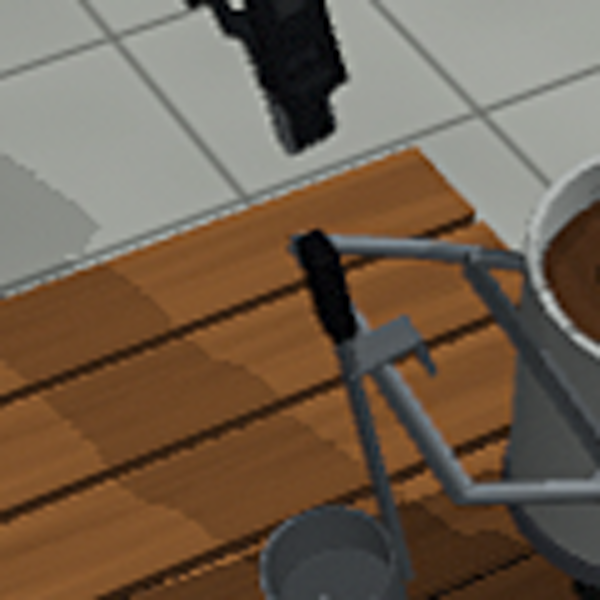

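The scoop hangs still by its hook near the middle of the bar, leaning slightly, and the gripper is clear.

```bash
python3 -c "
from station import *
print(hand_in())"
```

```text
the job is handed in; nothing more can be done
None
```

The scoop hangs still by its hook near the middle of the rail, the gripper is clear, the arm never went near the frog, cup or watering can, and the job was handed in at about 19 s (no verdict was returned).

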